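# Show the freehub to the inspection camera

### The arm

A 6-joint arm with a two-finger parallel gripper is mounted at the origin on the work surface. World frame = base frame: x ahead of the robot, y to its left, z up, the work surface at z = 0. Lengths are in m, angles in rad, forces in N, time in s.
With the tool pointing down it reaches from about 0.275 to 0.975 m from the base axis. Payload 8.4 kg.
Tool frame: the origin (TCP) lies between the finger pads; the fingertips stand 17 mm ahead of it and the grasp point (between the pads) lies 2 mm behind it; y points along the fingers, z is the direction in which the jaws open and shut, and the axes are right-handed (so a half turn about y gives the same grasp; the last joint's range is limited). The gripper opens to 92 mm and grips with 3 to 60 N. Pads are 20 mm wide; open, the fingers measure 128 mm over their backs; the gripper's body (75 mm by 189 mm) begins 69 mm behind the grasp point.
Start: joints at [-1.155, 0.353, 1.633, -0, 1.155, -0.002], TCP at [0.254, -0.571, 0.232] pointing down, gripper open.
Joint ranges: [-2.63, 2.63], [-0.92, 2.1], [0.06, 2.66], [-1.3, 4.44], [0, 2.69], [-3.02, 3.02]. Speed limits (rad/s): [2.22, 2.22, 2.79, 3.14, 3.14, 3.14].

### API

Orientations are given as a unit quaternion [x, y, z, w].
In Python, from workcell import env, optics gives the robot as it stands.
- The arm moves only by the shell command python3 -m jog 'ROWS' [OPENING] [FORCE]. ROWS is JSON, a list that holds one entry, the list of rows, each a list of 6 numbers: the shift along the world's x, y, z in mm, then the turn, a rotation vector about the world's x, y, z in degrees. In form: [[[dx, dy, dz, rx, ry, rz], ...]]. A call has 1 to 20 rows; each row is the pose to reach, as a shift and turn from the pose measured when the call began; what a row does not reach only later rows make up. A row lasts 1/8 s, in which the tool goes at most 62.5 mm and 10.7 degrees, less where a joint would pass 70% of its speed; a pose out of reach is approached as far as the arm can. A call with a gripper value outside its range is refused whole. OPENING is the finger opening in mm, from 0 to 91.9, set as the call begins (- or left out, the last holds). The fingers move at their own pace and stop on an object; FORCE is the grip in N (left out, the last holds). Time passes only in rows, so rows that repeat a pose let the fingers close. It gives the time, the measured TCP pose, the force and the opening at its end, in the units of the state.
- env.sense(): the state, without advancing time (a new reading comes with each control period).
- optics.read_camera(name): name is "side" or "top" or "wrist"; returns the picture (400x640x3 uint8, red, green, blue); there is no depth.
- optics.camera_info(name): a dict with "K" (3x3 intrinsics, pixels), "R" (3x3) and "t" (3): a world point X has camera coordinates R X + t; the wrist camera has in their place "hand_eye" (4x4, takes a point from camera to tool coordinates, whose origin is the TCP and whose axes are the tool frame's). Camera axes: x right, y down, z forward; pixel columns grow to the right and rows downward; lengths in m; the calibration is good to about 2 mm. A picture is of the moment at which its call begins: read the wrist's pose just before it. camera_info takes no time and is no camera call.
- env.job_done(): hands the job in, once; it reports no verdict.
The state is a dict: "time": time; "qpos": joint angles; "qd": joint speeds; "effort": joint torques, N m; "eef_pos": TCP position; "eef_rot": TCP orientation; "ft_force": force on the tool from outside, world axes, zero at the start; "ft_torque": the same for the moment, N m; "width": finger opening in m.
Only numpy, scipy, OpenCV 4.12 (cv2) and the standard library are available. Lean on these libraries where they do the work, as an engineer would, in place of code of your own. Each camera call takes 0.05 s, during which the arm holds its last target.

### The job

Take the bicycle hub with the splined freehub body out of the bench rack and show it to the inspection camera: hold it in the air in front of the lens, axle in line with the camera's line of sight, the freehub end towards the lens, and that end of the axle in the middle of the view 12 cm from the front of the lens. Finish while still holding it there, steady; it is not put down. Leave the other two hubs lying in the rack, do not bump the camera and do not knock over the oil bottle.

Things in the scene. Friction and masses are not known exactly. Their poses are not given: they have to be found in the camera images.
- hub: the hub to show, the lopsided one, bare metal. Origin mid-axle, x along the axle, +x the freehub end; axle 140 mm long, 12 mm thick; 0.2-0.4 kg. Plain 30 mm round barrel, to grip, free from x=-38 to +14 mm between two 56 mm spoke flanges; splined freehub, 35 mm thick, x=18 to 50 mm. Starts level in any of the rack's stations with 2-3 mm play, its +x towards the rack's +x; 
- hub_tip (a point): centre of the freehub-side end face of that hub's axle, 70 mm along the hub's +x from its origin
- hub_slim: hub to be left in the rack: symmetrical, thin 22 mm barrel, two 40 mm flanges 70 mm apart. Axle 140 mm long, 12 mm thick; origin at its middle, x along it; about 0.3 kg.
- hub_drum: hub to be left in the rack: symmetrical, fat 62 mm drum 84 mm long with two 72 mm flanges. Axle 140 mm long, 12 mm thick; origin at its middle, x along it; about 0.3 kg.
- rack: plywood rack fixed to the bench, 150 x 330 mm, base 12 mm thick; origin under its centre. Two 10 mm rails along its y, at x=-62 and +62 mm, 62 mm tall, each with three open-topped notches 16 mm wide, 12 mm deep, at y=-115, 0, +115 mm. Hubs lie along its x, axle ends in the notches, axle centres 56 mm above the bench, and lift straight out; open between the rails
- camera_stand: stand of the inspection camera, fixed to the bench: base plate 150 x 130 x 14 mm, its centre 60 mm behind the origin, a 20 mm post 90 mm behind it; origin on the bench plumb below the lens front. The camera looks to its own -x, roughly towards the robot
- camera_head: inspection camera on the stand: grey body 65 x 52 x 52 mm, black round lens 42 mm across. Origin at the centre of the lens front, 300 mm above the bench, 60 mm before the stand's centre. It looks along its own -x, 20 degrees below level; own y is level. Shown rightly, the hub's +x is parallel to this +x (rising 20 degrees to the lens) and hub_tip is at (-120, 0, 0) mm here
- oil_bottle: small upright oil bottle, 44 mm diameter, 130 mm tall, loose, near the left edge of the work area; origin at the centre of its underside
Not all that is in view belongs to the job. Leave any purple look-alike of the hub alone.

How it is judged:
By the outcome, as a careful person would: the job done as asked, in the order asked, and still so for the second after the job is handed in, while the arm keeps its last pose, push and grip.
It also fails if it takes over 35 s, if anything falls off the work surface, if the arm or the gripper's body presses on something with over 40 N, if the wrist force passes 120 N, or if a joint passes its speed limit or range.

## Working session

There is one attempt and no reset: what is moved stays moved. The work goes in short steps, Python scripts to look and compute and a shell command to move; the robot and the scene stay as the last step left them, time stands still between calls to the robot, and variables do not carry over. Pictures are saved under pics/ and viewed, and the job is handed in when it is done.

```bash
ls; mkdir -p pics
python3 - <<'E'
from workcell import env, optics
import cv2
s=env.sense();print({k:s[k] for k in('time','qpos','eef_pos','eef_rot','ft_force','width')})
for n in('side','top','wrist'):
    im=optics.read_camera(n);cv2.imwrite(f'pics/{n}0.png',im[:,:,::-1])
    print(n,optics.camera_info(n))
E
```

```text
pics
{'time': 0.0, 'qpos': array([-1.15540735e+00,  3.53635570e-01,  1.63411972e+00, -2.14631672e-05,
        1.15521218e+00, -2.41900173e-03]), 'eef_pos': array([ 0.25339183, -0.57081484,  0.23087771]), 'eef_rot': array([-0.14675477,  0.69220696, -0.69125831,  0.14654187]), 'ft_force': array([-0.382489  , -0.82821591, -0.23067971]), 'width': 0.09210612065586282}
side {'K': array([[370.89789346,   0.        , 318.65177095],
       [  0.        , 370.89789346, 201.09456136],
       [  0.        ,   0.        ,   1.        ]]), 'R': array([[-0.7311663 , -0.68211561, -0.01068298],
       [-0.44222709,  0.48583507, -0.75392274],
       [ 0.51945264, -0.5465186 , -0.65687623]]), 't': array([0.38768716, 0.32393081, 0.93829519])}
top {'K': array([[414.23417103,   0.        , 323.62433978],
       [  0.        , 414.23417103, 203.76712208],
       [  0.        ,   0.        ,   1.        ]]), 'R': array([[-5.95966484e-04, -9.99989212e-01,  4.60656223e-03],
       [-9.93958461e-01,  8.67650381e-05, -1.09756865e-01],
       [ 1.09755281e-01, -4.64414292e-03, -9.93947790e-01]]), 't': array([0.05927281, 0.51085685, 1.53019291])}
wrist {'K': array([[288.80311054,   0.        , 321.98021976],
       [  0.        , 288.80311054, 197.44442656],
       [  0.        ,   0.        ,   1.        ]]), 'hand_eye': array([[ 1.07712076e-04,  9.57218800e-01,  2.89365093e-01,
        -8.18804556e-02],
       [ 4.56184723e-04, -2.89365112e-01,  9.57218692e-01,
        -1.52949160e-01],
       [ 9.99999890e-01,  2.88999221e-05, -4.67836710e-04,
        -3.51120312e-04],
       [ 0.00000000e+00,  0.00000000e+00,  0.00000000e+00,
         1.00000000e+00]])}
```

View pics/side0.png

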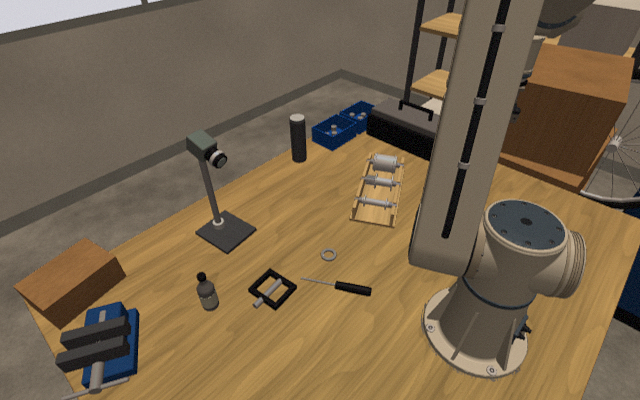

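View pics/top0.png

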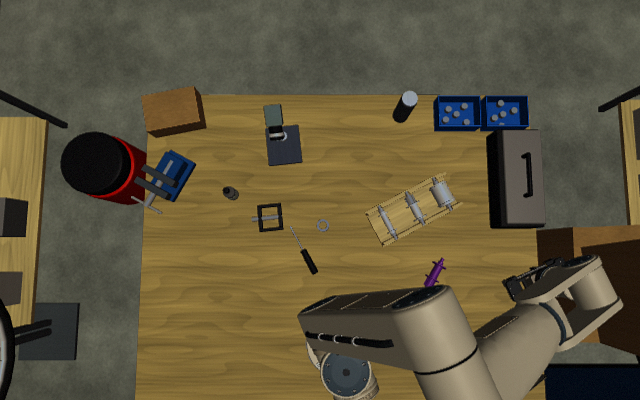

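View pics/wrist0.png

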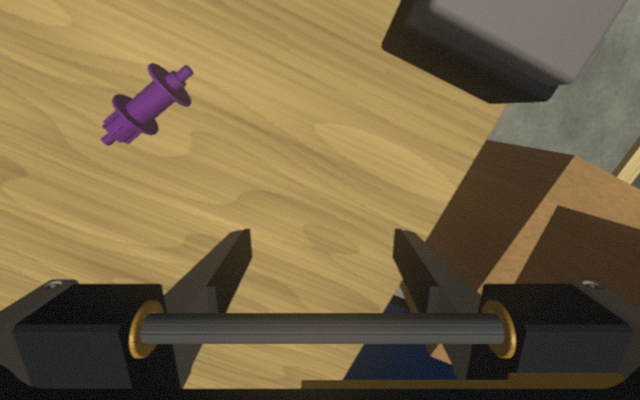

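Top view: the rack is near (413,208), with hubs at (388,222), (417,208) and (443,192). The inspection camera is at (275,130), the bottle at (231,193) and the purple look-alike at (434,271). Now a closer crop of the rack.

Run:
```python
import cv2
a=cv2.imread('pics/top0.png')[165:255,355:475];cv2.imwrite('pics/topc.png',cv2.resize(a,None,fx=6,fy=6,interpolation=cv2.INTER_CUBIC))
a=cv2.imread('pics/side0.png')[140:235,335:425];cv2.imwrite('pics/sidec.png',cv2.resize(a,None,fx=6,fy=6,interpolation=cv2.INTER_CUBIC))
a=cv2.imread('pics/top0.png')[90:210,215:315];cv2.imwrite('pics/topcam.png',cv2.resize(a,None,fx=5,fy=5,interpolation=cv2.INTER_CUBIC))
a=cv2.imread('pics/side0.png')[120:260,170:270];cv2.imwrite('pics/sidecam.png',cv2.resize(a,None,fx=4,fy=4,interpolation=cv2.INTER_CUBIC))
```

```text
(no output)
```

View pics/topc.png

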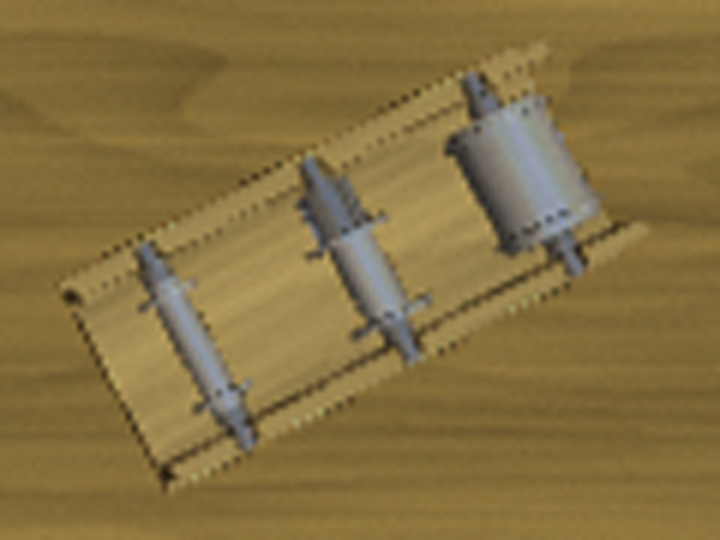

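View pics/sidec.png

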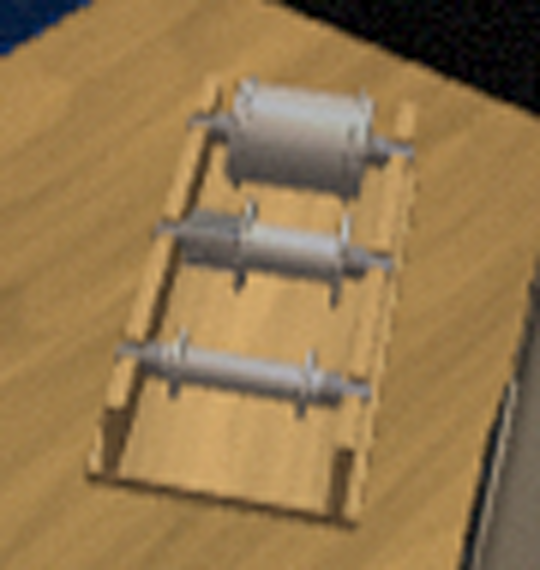

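View pics/topcam.png

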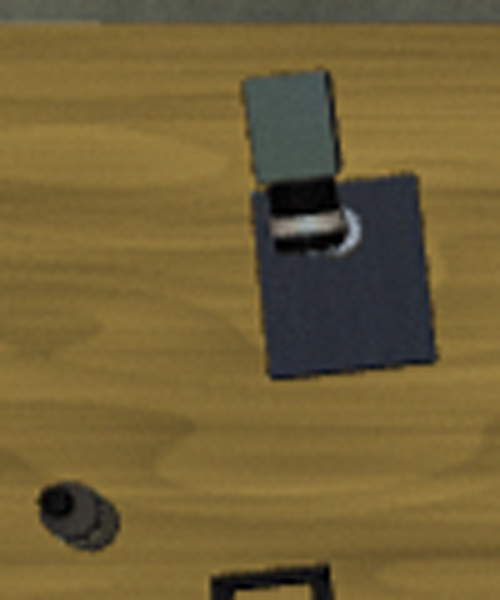

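View pics/sidecam.png

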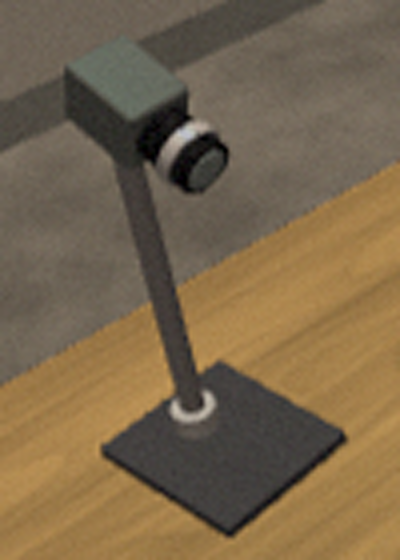

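Candidates for the hub (top pixels):
- slim hub (388,222): thin and symmetrical
- middle hub (417,208): lopsided, with a dark splined section towards the upper-left end
- drum (443,192): fat and symmetrical
- purple look-alike (434,271)
- black-framed clutter (268,217)

By the description I choose the middle one, with its freehub end at about (407,191). Next: triangulate.

```bash
cat > h.py <<'E'
import numpy as np, cv2
from workcell import env, optics
from scipy.spatial.transform import Rotation as Ro
def cam(n,s=None):
    i=optics.camera_info(n);K=i['K']
    if n!='wrist': return K,i['R'],i['t']
    s=s or env.sense(); A=np.eye(4);A[:3,:3]=Ro.from_quat(s['eef_rot']).as_matrix();A[:3,3]=s['eef_pos']
    A=np.linalg.inv(A@i['hand_eye']);return K,A[:3,:3],A[:3,3]
def ray(c,p):
    K,R,t=c;d=R.T@np.linalg.solve(K,[p[0],p[1],1.]);return -R.T@t,d/np.linalg.norm(d)
def onz(c,p,z): o,d=ray(c,p);return o+d*(z-o[2])/d[2]
def tri(obs):
    A=np.zeros((3,3));b=np.zeros(3);rs=[ray(c,p) for c,p in obs]
    for o,d in rs: P=np.eye(3)-np.outer(d,d);A+=P;b+=P@o
    X=np.linalg.solve(A,b);return X,[1e3*np.linalg.norm(np.cross(X-o,d)) for o,d in rs]
def proj(c,X): K,R,t=c;p=K@(R@np.asarray(X)+t);return p[:2]/p[2]
E
python3 - <<'E'
from h import *
np.set_printoptions(precision=4,suppress=True)
T,S=cam('top'),cam('side')
f=lambda p,k,o:((p[0]+.5)/k-.5+o[0],(p[1]+.5)/k-.5+o[1])
tc=lambda x,y:f((x,y),6,(355,165)); sc=lambda x,y:f((x,y),6,(335,140))
tk=lambda x,y:f((x,y),5,(215,90)); sk=lambda x,y:f((x,y),4,(170,120))
for n,a,b in[('free',(310,160),(157,227)),('other',(415,357),(390,263))]:
    print(n,tri([(T,tc(*a)),(S,sc(*b))]),onz(T,tc(*a),.062),onz(S,sc(*b),.062))
for n,a in[('slim+',(146,246)),('slim-',(250,446)),('drum+',(470,77)),('drum-',(577,272))]: print(n,onz(T,tc(*a),.062))
t=[onz(T,tk(*p),.014) for p in[(250,190),(415,173),(437,360),(270,380)]]
s=[onz(S,sk(*p),.014) for p in[(222,362),(345,435),(230,533),(102,450)]]
print(np.array(t),np.mean(t,0));print(np.array(s),np.mean(s,0))
print('lens',tri([(T,tk(307,250)),(S,sk(210,163))]),onz(S,sk(210,163),.3))
print('bottle',onz(T,tk(95,527),.02))
E
```

```text
free (array([ 0.5543, -0.247 ,  0.0574]), [np.float64(0.036013083534783684), np.float64(0.03601308353473717)]) [ 0.5536 -0.2461  0.062 ] [ 0.5509 -0.2421  0.062 ]
other (array([ 0.432 , -0.3084,  0.0593]), [np.float64(0.4368488901894785), np.float64(0.4368488901893995)]) [ 0.4322 -0.3075  0.062 ] [ 0.43   -0.3055  0.062 ]
slim+ [ 0.5004 -0.1442  0.062 ]
slim- [ 0.3781 -0.2056  0.062 ]
drum+ [ 0.6054 -0.3462  0.062 ]
drum- [ 0.4843 -0.4083  0.062 ]
[[0.8091 0.2874 0.014 ]
 [0.8228 0.1597 0.014 ]
 [0.6752 0.1419 0.014 ]
 [0.6596 0.2698 0.014 ]] [0.7417 0.2147 0.014 ]
[[0.816  0.1611 0.014 ]
 [0.6705 0.1465 0.014 ]
 [0.6541 0.2722 0.014 ]
 [0.8014 0.2889 0.014 ]] [0.7355 0.2172 0.014 ]
lens (array([0.6815, 0.2083, 0.3067]), [np.float64(1.6746251311499494), np.float64(1.6746251311499145)]) [0.6888 0.2024 0.3   ]
bottle [0.5452 0.3999 0.02  ]
```

Both hub ends triangulate to about z=58 mm (56 expected), and the ends come out 137 mm apart (140 expected). The stand centre and the lens agree to about 5 mm. Next I work out the pre-grasp move.

Run:
```python
from h import *
np.set_printoptions(precision=4,suppress=True)
s=env.sense();R=Ro.from_quat(s['eef_rot']).as_matrix();print(R)
yaw=np.degrees(np.arctan2(.0614,.1223));u=np.array([.1223,.0614])/np.hypot(.1223,.0614)
mid=np.array([(.5543+.432)/2,(-.247-.3084)/2]);g=mid-.012*u
print(yaw,g,'shift mm',1e3*(g-s['eef_pos'][:2]))
print('jaw yaw',np.degrees(np.arctan2(R[1,2],R[0,2])))
```

```text
[[-0.914  -0.0004  0.4058]
 [-0.4058  0.001  -0.914 ]
 [ 0.     -1.     -0.0011]]
26.658671648518474 [ 0.4824 -0.2831] shift mm [228.9705 287.8232]
jaw yaw -66.06147426220062
```

```bash
python3 -m jog '[[[30,40,0,0,0,0],[80,100,0,0,0,1],[130,160,-10,0,0,2],[180,225,-25,0,0,2.7],[215,270,-40,0,0,2.7],[229,288,-50,0,0,2.7],[229,288,-50,0,0,2.7],[229,288,-50,0,0,2.7]]]' 65 20
python3 - <<'E'
from h import *
s=env.sense();im=optics.read_camera('wrist');cv2.imwrite('pics/w1.png',im[:,:,::-1]);np.savez('w1.npz',p=s['eef_pos'],q=s['eef_rot']);print(s['time'],s['eef_pos'],s['qpos'],s['width'])
E
```

```text
time: 1.15
eef_pos: [0.4824, -0.2826, 0.1808]
eef_rot: [-0.164, 0.688, -0.687, 0.163]
ft_force: [-0.4, -0.3, -0.6]
width: 0.0653
1.15 [ 0.48242239 -0.28264788  0.18078726] [-5.32806681e-01  3.07666411e-01  1.82341130e+00  2.73098183e-04
  1.01213192e+00  5.71256112e-01] 0.06531601066209235
```

View pics/w1.png

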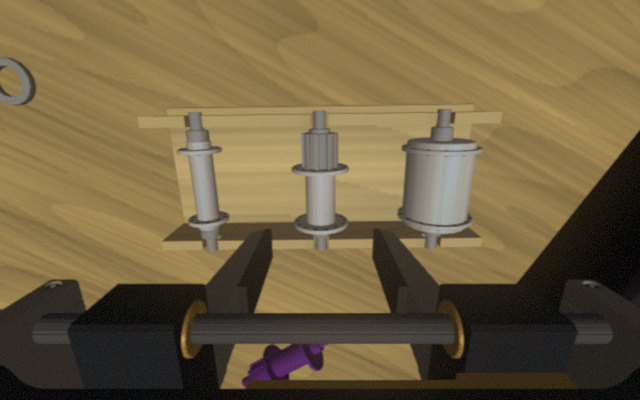

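The wrist view confirms that the middle hub carries the splined freehub, at (320,150). Its axle ends are at about (320,111) and (321,248), and its flanges at rows 169 and 222. It is centred between the jaws and its axle looks parallel to tool x. Next: its position from these pixels.

Run:
```python
from h import *
np.set_printoptions(precision=4,suppress=True)
d=np.load('w1.npz');s=dict(eef_pos=d['p'],eef_rot=d['q']);W=cam('wrist',s);T,S=cam('top'),cam('side')
a=tri([(W,(320,111)),(T,(406.3,191.3)),(S,(360.8,177.5))]);b=tri([(W,(321,248)),(T,(423.8,224.2)),(S,(399.7,183.4))])
print(a,b)
A,B=a[0],b[0];u=(A-B)/np.linalg.norm(A-B);print('len',np.linalg.norm(A-B),'yaw',np.degrees(np.arctan2(u[1],u[0])))
e,f=onz(W,(320,111),.06),onz(W,(321,248),.06);print(e,f,np.degrees(np.arctan2(*(e-f)[[1,0]])),np.linalg.norm(e-f))
# flanges: top of flanges at z=.056+.028
for p in((320,164),(320,215)): print('flange',onz(W,p,.084))
g=(A+B)/2-.012*u;print('grasp',g,1e3*(g-s['eef_pos']))
print('pred px of grasp, flange x=16,-40:',[proj(W,(A+B)/2+k*u+[0,0,.028]) for k in(.016,-.04)])
```

```text
(array([ 0.5535, -0.2454,  0.0589]), [np.float64(1.4472747527468275), np.float64(1.4617002747858068), np.float64(0.6073158775194769)]) (array([ 0.4314, -0.3074,  0.0602]), [np.float64(1.0567709512697916), np.float64(0.8288360187304982), np.float64(0.7200736127096007)])
len 0.13699018667127533 yaw 26.91877781047595
[ 0.5537 -0.244   0.06  ] [ 0.4315 -0.3064  0.06  ] 27.049974763451335 0.13724297232373628
flange [ 0.5143 -0.264   0.084 ]
flange [ 0.4719 -0.2852  0.084 ]
grasp [ 0.4817 -0.2818  0.0597] [  -0.6749    0.8    -121.1031]
pred px of grasp, flange x=16,-40: [array([321.4132, 175.0443]), array([321.6477, 234.4641])]
```

```bash
python3 -m jog '[[[0,0,-40,0,0,0.3],[-1,1,-80,0,0,0.3],[-1,1,-110,0,0,0.3],[-1,1,-125,0,0,0.3],[-1,1,-125,0,0,0.3]]]' 65 30 && python3 -m jog '[[[0,0,0,0,0,0],[0,0,0,0,0,0],[0,0,0,0,0,0],[0,0,0,0,0,0],[0,0,0,0,0,0],[0,0,0,0,0,0]]]' 20 40
python3 - <<'E'
from h import *
im=optics.read_camera('wrist');cv2.imwrite('pics/w2.png',im[:,:,::-1])
E
```

```text
time: 1.82
eef_pos: [0.4804, -0.2833, 0.0558]
eef_rot: [-0.165, 0.688, -0.687, 0.164]
ft_force: [-0.2, -0.6, 0.3]
width: 0.065
time: 2.58
eef_pos: [0.4805, -0.2832, 0.0562]
eef_rot: [-0.165, 0.688, -0.687, 0.164]
ft_force: [-2.3, 1.8, 5.4]
width: 0.0295
```

View pics/w2.png

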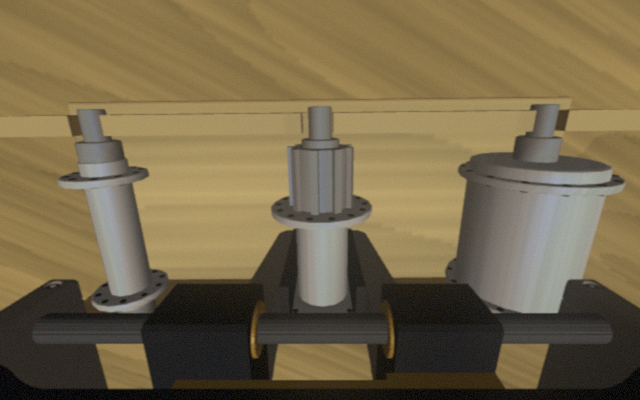

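The jaws have closed to 29.5 mm on the barrel, between the flanges. I lift straight up and then check.

```bash
python3 -m jog '[[[0,0,10,0,0,0],[0,0,30,0,0,0],[0,0,70,0,0,0],[0,0,120,0,0,0],[0,0,170,0,0,0],[0,0,200,0,0,0],[0,0,200,0,0,0]]]' 20 45
python3 - <<'E'
from h import *
s=env.sense();np.savez('l.npz',p=s['eef_pos'],q=s['eef_rot'])
for n in('wrist','top','side'):
    im=optics.read_camera(n)[:,:,::-1];cv2.imwrite(f'pics/{n}3.png',im)
T,S=cam('top'),cam('side');R=Ro.from_quat(s['eef_rot']).as_matrix()
tip=s['eef_pos']-R[:,0]*.082;print(proj(T,tip),proj(S,tip),s['qpos'])
a=cv2.imread('pics/top3.png')[140:240,360:480];b=cv2.imread('pics/side3.png')[60:160,320:440]
cv2.imwrite('pics/c3.png',np.vstack([cv2.resize(x,None,fx=3,fy=3,interpolation=cv2.INTER_CUBIC) for x in(a,b)]))
E
```

```text
time: 3.5
eef_pos: [0.4815, -0.2838, 0.2586]
eef_rot: [0.164, -0.687, 0.688, -0.165]
ft_force: [0.5, -0.3, -2.6]
width: 0.0288
[418.83014651 182.40399223] [364.62857271 127.53842193] [-5.35307970e-01  2.23402081e-01  1.74884375e+00  5.93500644e-05
  1.16665986e+00  5.66124416e-01]
```

View pics/c3.png

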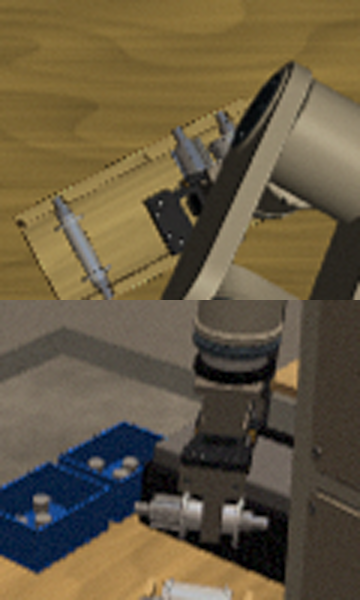

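View pics/wrist3.png

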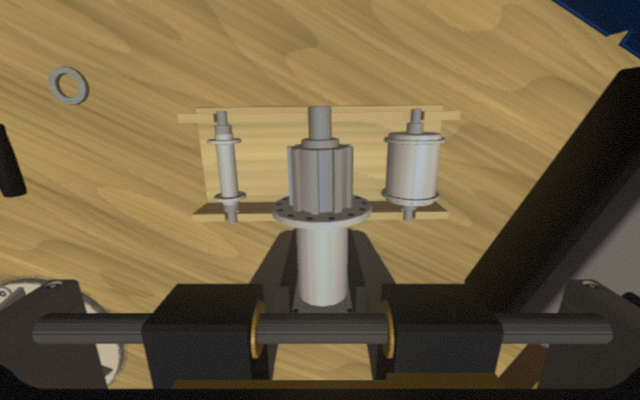

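View pics/side3.png

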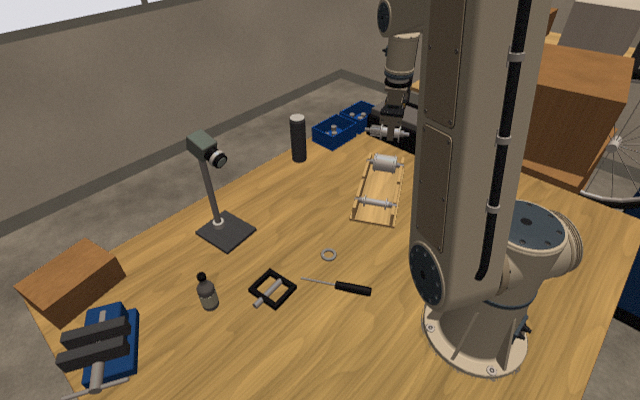

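The hub is in the air with its tip at top (418.7,182.5) and side (365.5,128.3), within 1 px of the prediction. The other two hubs are still in the rack. Next: refine the lens.

Run:
```python
import cv2,numpy as np
a=cv2.imread('pics/side3.png')[130:180,180:235];b=cv2.imread('pics/top3.png')[95:170,255:310]
a=cv2.resize(a,None,fx=7,fy=7,interpolation=cv2.INTER_CUBIC);b=cv2.resize(b,None,fx=7,fy=7,interpolation=cv2.INTER_CUBIC)
c=np.zeros((525,780,3),np.uint8);c[:350,:385]=a;c[:525,390:775]=b
cv2.imwrite('pics/lens.png',np.clip(c.astype(float)*1.5,0,255).astype(np.uint8))
```

```text
(no output)
```

View pics/lens.png

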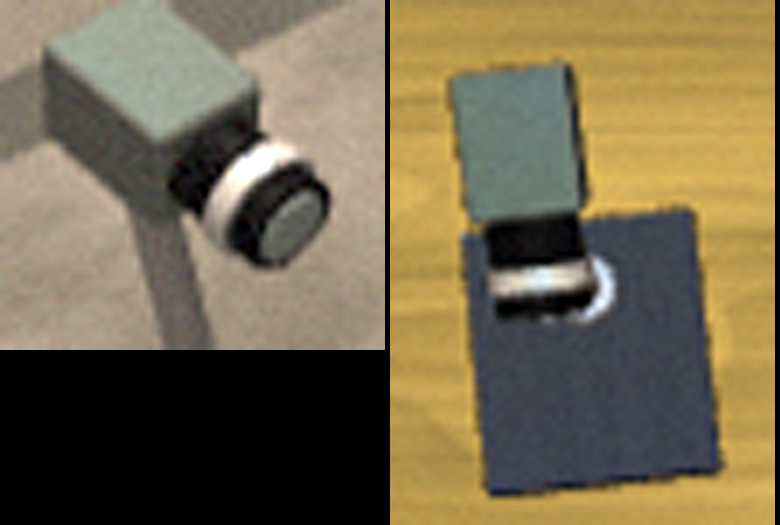

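Run:
```python
from h import *
np.set_printoptions(precision=4,suppress=True)
T,S=cam('top'),cam('side')
# yaw from plate + head top edges
px=lambda x,y:((x-390+.5)/7-.5+255,(y+.5)/7-.5+95)
P=[onz(T,px(*p),.014) for p in((462,234),(694,210),(720,471),(489,495))]
y1=[np.degrees(np.arctan2(*(P[i]-P[j])[[1,0]])) for i,j in((0,3),(1,2))]+[np.degrees(np.arctan2(*(P[i]-P[j])[[1,0]]))-90 for i,j in((0,1),(3,2))]
print('yaw',y1,np.mean(P,0),[np.linalg.norm(P[i]-P[j]) for i,j in((0,3),(0,1))])
for yaw in(6.5,):
    c,sn=np.cos(np.radians(yaw)),np.sin(np.radians(yaw));c2,s2=np.cos(np.radians(20)),np.sin(np.radians(20))
    X=np.array([c2*c,c2*sn,s2]);U=np.array([-s2*c,-s2*sn,c2]);Y=np.array([-sn,c,0])
    off=.021*U
    oT,dT=ray(T,px(545,316));oS,dS=ray(S,((296+.5)/7-.5+180,(226+.5)/7-.5+130))
    A=np.zeros((3,3));b=np.zeros(3)
    for o,d in((oT-off,dT),(oS,dS)): Q=np.eye(3)-np.outer(d,d);A+=Q;b+=Q@o
    L=np.linalg.solve(A,b);print('lens',L,'res',[1e3*np.linalg.norm(np.cross(L-o,d)) for o,d in((oT-off,dT),(oS,dS))])
    print('from stand',np.mean(P,0)-.06*np.array([c,sn,0]))
# tip in tool
d=np.load('l.npz');s=dict(eef_pos=d['p'],eef_rot=d['q']);W=cam('wrist',s);R=Ro.from_quat(d['q']).as_matrix()
t=tri([(T,(418.5,182.3)),(S,(365.3,128.0)),(W,(320,107))]);print(t,'tool',R.T@(t[0]-d['p']));print('tool ax',R)
for z in(-.004,-.002,0,.002,.004):
  for l in (.082,):print(z,proj(W,d['p']+R@[-l,z,0]))
```

```text
yaw [np.float64(6.597270695250658), np.float64(5.88627570351667), np.float64(6.121291575192004), np.float64(6.061050896420866)] [0.741  0.2142 0.014 ] [np.float64(0.14769451019456853), np.float64(0.12891671220748066)]
lens [0.6858 0.2065 0.2988] res [np.float64(0.5791353234497697), np.float64(0.579135323449584)]
from stand [0.6814 0.2074 0.014 ]
(array([ 0.5542, -0.246 ,  0.2579]), [np.float64(0.9088004693784946), np.float64(2.3457060898242137), np.float64(1.5769892874398586)]) tool [-0.082   0.0008 -0.0009]
tool ax [[-0.8919  0.0023  0.4523]
 [-0.4523 -0.0013 -0.8919]
 [-0.0015 -1.      0.0022]]
-0.004 [322.8431 109.9337]
-0.002 [322.8336 109.9366]
0 [322.8242 109.9393]
0.002 [322.8151 109.942 ]
0.004 [322.8062 109.9446]
```

Two independent lens estimates agree to about 5 mm, and I take their mean: L≈(0.683,0.207,0.300), yaw 6.3°. Next: the goal shift and turn.

```bash
cat >> h.py <<'E'
def goal(L,yaw,l=.083):
    a,b=np.radians(yaw),np.radians(20);c,s=np.cos(a),np.sin(a)
    X=np.array([np.cos(b)*c,np.cos(b)*s,np.sin(b)]);z=np.array([s,-c,0]);x=-X
    return X,np.array(L)-.12*X-l*X,np.c_[x,np.cross(z,x),z]
def delta(L,yaw,l=.083):
    st=env.sense();X,p,R=goal(L,yaw,l);Q=Ro.from_quat(st['eef_rot']).as_matrix()
    return 1e3*(p-st['eef_pos']),np.degrees(Ro.from_matrix(R@Q.T).as_rotvec()),p
E
python3 - <<'E'
from h import *
print(delta((.683,.207,.300),6.3),env.sense()['eef_pos'])
E
```

```text
(array([ 13.80317643, 468.70115438, -23.93252358]), array([  5.57007442, -19.46399125, -20.41674682]), array([0.49339439, 0.18606735, 0.23056991])) [ 0.47959122 -0.28263381  0.25450243]
```

```bash
python3 -m jog '[[[0,20,5,0,0,0],[0,60,5,0,0,-2],[0,105,5,1,-3,-5],[0,150,5,2,-6,-8],[0,195,0,3,-9,-11],[0,240,0,4,-13,-14],[0,285,-5,5,-16,-17],[0,330,-10,5.6,-19.5,-20.4],[2,375,-15,5.6,-19.5,-20.4],[4,415,-20,5.6,-19.5,-20.4],[4,445,-24,5.6,-19.5,-20.4],[4,462,-24,5.6,-19.5,-20.4],[4,468,-24,5.6,-19.5,-20.4],[4,468,-24,5.6,-19.5,-20.4],[4,468,-24,5.6,-19.5,-20.4]]]' 20 45
python3 - <<'E'
from h import *
np.set_printoptions(precision=4,suppress=True)
s=env.sense();np.savez('m.npz',p=s['eef_pos'],q=s['eef_rot']);print(s['time'],s['qpos'],delta((.683,.207,.300),6.3))
for n in('wrist','top','side'):
    im=optics.read_camera(n)[:,:,::-1];cv2.imwrite(f'pics/{n}4.png',im)
R=Ro.from_quat(s['eef_rot']).as_matrix();tip=s['eef_pos']-R[:,0]*.083;print('pred tip',proj(cam('top'),tip),proj(cam('side'),tip))
a=cv2.imread('pics/top4.png')[95:195,250:350];b=cv2.imread('pics/side4.png')[120:220,180:280]
cv2.imwrite('pics/c4.png',np.hstack([cv2.resize(x,None,fx=4,fy=4,interpolation=cv2.INTER_CUBIC) for x in(a,b)]))
E
```

```text
time: 5.52
eef_pos: [0.4832, 0.1847, 0.2302]
eef_rot: [0.084, 0.702, -0.689, 0.161]
ft_force: [0.1, -0.1, -3.1]
width: 0.0292
5.525 [ 0.4345  0.0274  2.0977 -0.1719  0.6915  2.0102] (array([10.1817,  1.3219,  0.3395]), array([-0.0047,  0.0032,  0.012 ]), array([0.4934, 0.1861, 0.2306]))
pred tip [282.2707 180.5176] [257.6513 191.3293]
```

View pics/c4.png

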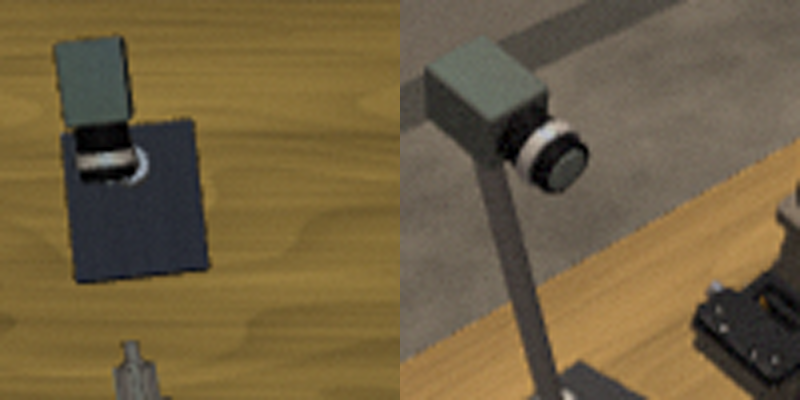

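View pics/wrist4.png

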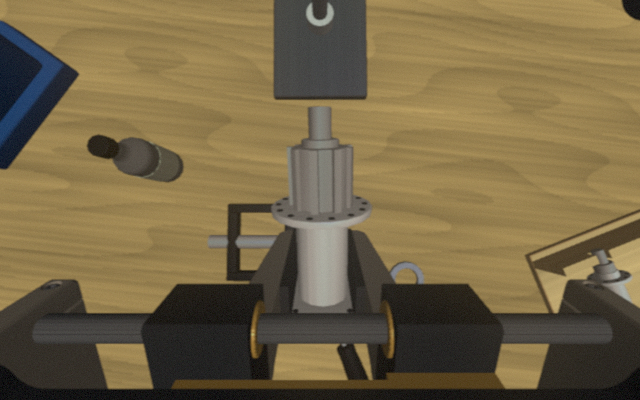

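View pics/side4.png

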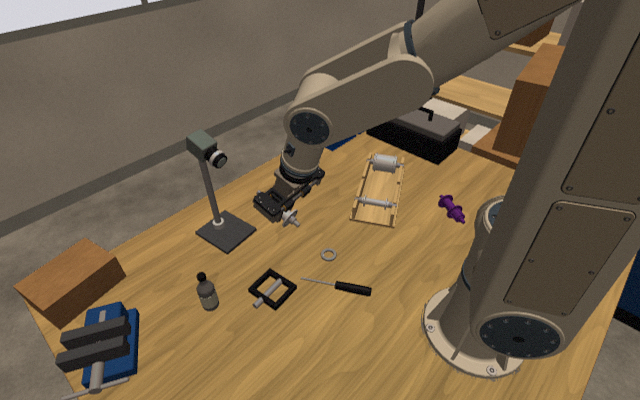

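Side view: the tip's light end just peeks out at about (258.8,192), against a predicted (257.7,191.3). Top view: the tip is at (283,180.5), against (282.3,180.5). In the wrist view the stand plate's near edge runs from (275,98) to (366,98), centred on the hub at column 320. I use that plate edge as another fix for the lens.

Run:
```python
from h import *
np.set_printoptions(precision=4,suppress=True)
im=cv2.imread('pics/wrist4.png')
d=np.load('m.npz');W=cam('wrist',dict(eef_pos=d['p'],eef_rot=d['q']))
m=(im.max(2)<90).astype(np.uint8);m[105:]=0;m[:, :230]=0;m[:,420:]=0
ys,xs=np.where(m);
for r in(30,50,70,90): c=np.where(m[r])[0];print(r,c.min(),c.max())
for c in(285,305,335,355): r=np.where(m[:,c])[0];print('col',c,r.max())
l1,l2=onz(W,(275,98.5),.014),onz(W,(366.5,98.5),.014);e=l1-l2;print(l1,l2,np.linalg.norm(e),'yaw',np.degrees(np.arctan2(-e[0],e[1])))
u=np.array([e[1],-e[0],0])/np.linalg.norm(e);print('origin',(l1+l2)/2+.015*u)
f=[onz(W,(x,30),.014) for x in(np.where(m[30])[0].min(),np.where(m[30])[0].max()+1)];mid=(f[0]+f[1])/2-(l1+l2)/2;print('yaw mid',np.degrees(np.arctan2(mid[1],mid[0])))
```

```text
30 274 365
50 274 365
70 274 365
90 274 365
col 285 99
col 305 99
col 335 98
col 355 98
[0.6569 0.2692 0.014 ] [0.6707 0.1444 0.014 ] 0.12550410822699204 yaw 6.270490139141999
origin [0.6787 0.2084 0.014 ]
yaw mid 6.9099090839704855
```

The wrist fix gives the lens at (0.679,0.208) and yaw 6.3–6.9°. The direct fixes give 0.681–0.686. I settle on (0.6825,0.2075,0.300), yaw 6.4°, and close the gap.

```bash
python3 - <<'E'
from h import *
for i in range(1): print(delta((.6825,.2075,.300),6.4))
E
python3 -m jog '[[[5,1,0,0,0,0],[10,2,0,0,0,0],[10,2,0,0,0,0],[10,2,0,0,0,0],[10,2,0,0,0,0],[10,2,0,0,0,0]]]' 20 45
python3 - <<'E'
from h import *
np.set_printoptions(precision=4,suppress=True)
s=env.sense();print(s['time'],s['qd'],delta((.6825,.2075,.300),6.4))
for n in('wrist','top','side'):
    im=optics.read_camera(n)[:,:,::-1];cv2.imwrite(f'pics/{n}5.png',im)
s=env.sense();R=Ro.from_quat(s['eef_rot']).as_matrix();tip=s['eef_pos']-R[:,0]*.083;print(tip,'pred tip',proj(cam('top'),tip),proj(cam('side'),tip))
a=cv2.imread('pics/top5.png')[95:195,250:350];b=cv2.imread('pics/side5.png')[120:220,180:280]
cv2.imwrite('pics/c5.png',np.hstack([cv2.resize(x,None,fx=4,fy=4,interpolation=cv2.INTER_CUBIC) for x in(a,b)]))
E
```

```text
(array([9.36621812, 1.49653547, 0.05124616]), array([-0.02336604,  0.03840138,  0.13984395]), array([0.49293121, 0.18623645, 0.23056991]))
time: 6.42
eef_pos: [0.4935, 0.1867, 0.2305]
eef_rot: [0.085, 0.702, -0.688, 0.161]
ft_force: [0.2, 0.9, -2.1]
width: 0.029
6.425 [-0.0017 -0.0024  0.0005  0.0005 -0.003  -0.0023] (array([-0.5251, -0.4936,  0.0731]), array([-0.0203,  0.0349,  0.1337]), array([0.4929, 0.1862, 0.2306]))
[0.571  0.1953 0.259 ] pred tip [281.6758 177.3461] [254.4699 189.8806]
```

View pics/c5.png

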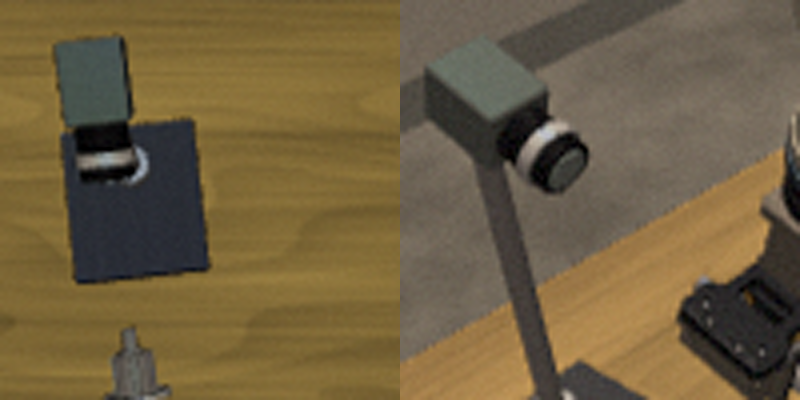

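View pics/wrist5.png

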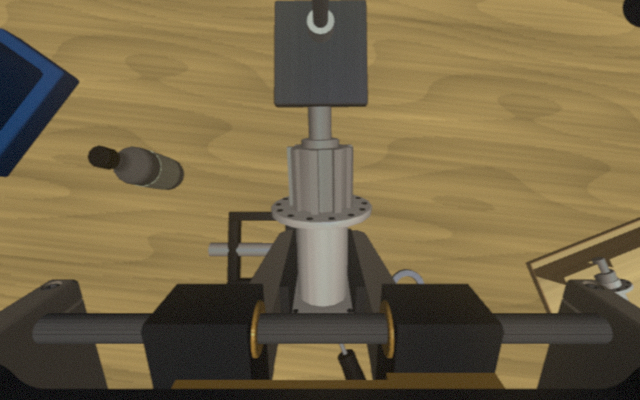

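View pics/top5.png

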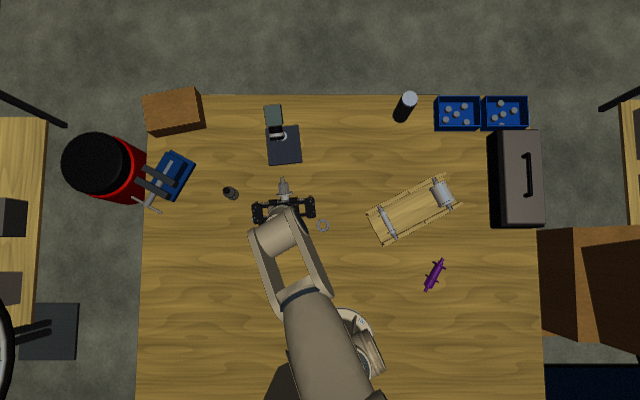

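Top view: the tip is at about (282,176.3), against a predicted row of 177.3, so it may be up to 2–3 mm nearer the lens than the model says. The two other hubs lie in the rack and the bottle is standing. In the wrist view the camera post is at column 320, in line with the axle. One last relative check in the same picture.

Run:
```python
from h import *
np.set_printoptions(precision=4,suppress=True)
T,S=cam('top'),cam('side');X,_,_=goal((0,0,0),6.4);U=np.array([-np.sin(np.radians(20))*.994,-.342*.11,.94])
L=np.array([.6825,.2075,.3]);print('rims pred: lens',proj(T,L+.021*U),'tip',proj(T,L-.12*X+.006*U),' side lens',proj(S,L),'tip',proj(S,L-.12*X))
for n,box in(('lens',(274,285,130,150)),('tip',(278,287,168,185))):
    a,b,c,d=box;im=cv2.imread('pics/top5.png').astype(int)
    col=im[c:d,277 if n=='lens' else 282]; print(n,[(c+i,tuple(v)) for i,v in enumerate(col)][:20])
```

```text
rims pred: lens [276.4624 140.7728] tip [281.6766 177.8491]  side lens [221.9672 162.1096] tip [254.7184 189.9197]
lens [(130, (np.int64(9), np.int64(5), np.int64(6))), (131, (np.int64(9), np.int64(9), np.int64(10))), (132, (np.int64(1), np.int64(0), np.int64(2))), (133, (np.int64(136), np.int64(138), np.int64(131))), (134, (np.int64(158), np.int64(159), np.int64(152))), (135, (np.int64(162), np.int64(161), np.int64(152))), (136, (np.int64(87), np.int64(86), np.int64(82))), (137, (np.int64(19), np.int64(19), np.int64(16))), (138, (np.int64(13), np.int64(10), np.int64(13))), (139, (np.int64(10), np.int64(15), np.int64(15))), (140, (np.int64(78), np.int64(77), np.int64(72))), (141, (np.int64(62), np.int64(57), np.int64(53))), (142, (np.int64(50), np.int64(42), np.int64(38))), (143, (np.int64(54), np.int64(47), np.int64(44))), (144, (np.int64(52), np.int64(45), np.int64(40))), (145, (np.int64(52), np.int64(44), np.int64(40))), (146, (np.int64(56), np.int64(48), np.int64(44))), (147, (np.int64(54), np.int64(46), np.int64(43))), (148, (np.int64(50), np.int64(44), np.int64(42))), (149, (np
[... 234 characters left out ...]
(108), np.int64(132))), (172, (np.int64(54), np.int64(106), np.int64(129))), (173, (np.int64(51), np.int64(103), np.int64(125))), (174, (np.int64(50), np.int64(104), np.int64(125))), (175, (np.int64(45), np.int64(97), np.int64(115))), (176, (np.int64(44), np.int64(86), np.int64(105))), (177, (np.int64(74), np.int64(83), np.int64(89))), (178, (np.int64(92), np.int64(98), np.int64(99))), (179, (np.int64(96), np.int64(102), np.int64(101))), (180, (np.int64(96), np.int64(102), np.int64(102))), (181, (np.int64(98), np.int64(105), np.int64(104))), (182, (np.int64(94), np.int64(97), np.int64(93))), (183, (np.int64(89), np.int64(92), np.int64(92))), (184, (np.int64(76), np.int64(83), np.int64(85)))]
```

The lens edge is at row 139.6–141 and the tip edge at about 176.3, so the tip looks 1–2 mm too near. I back off 2 mm along the axis, hold steady and hand in.

```bash
python3 -m jog '[[[-2,0,-0.5,0,0,0],[-2,0,-0.5,0,0,0],[-2,0,-0.5,0,0,0],[-2,0,-0.5,0,0,0],[-2,0,-0.5,0,0,0],[-2,0,-0.5,0,0,0]]]' 20 45
python3 - <<'E'
from h import *
print(delta((.6825,.2075,.300),6.4,.0845));s=env.sense();print(s['qd'],s['width'],s['ft_force'])
print(env.job_done())
E
```

```text
time: 7.32
eef_pos: [0.4915, 0.1867, 0.23]
eef_rot: [0.085, 0.702, -0.688, 0.161]
ft_force: [0.0, -0.5, -2.8]
width: 0.029
(array([-0.00139585, -0.65994924,  0.02647201]), array([-0.02396825,  0.03835382,  0.13802803]), array([0.49153046, 0.18607933, 0.23005688]))
[ 0.00064967 -0.00234075 -0.00311307  0.00014369  0.00363344 -0.00049959] 0.02901496577914364 [ 0.04859043 -0.52062488 -2.79631626]
the job is handed in; nothing more can be done
None
```

I lifted the freehub hub from the rack's middle station, gripping it by the barrel. I handed the job in at about 7.3 s with the hub held still in front of the inspection camera, freehub end towards the lens.

- **Position:** by my calculation the tool was within 1 mm and 0.2° of the pose for a 12 cm gap on the lens axis. The jaws read 29 mm on the barrel and the arm was still.
- **Surroundings:** in the last pictures the slim hub and the drum were in the rack, the bottle was standing and the camera was untouched. Those pictures were taken just before the final 2 mm back-off, and I took none after it.
- **Lens position:** the estimates did not fully agree. They spread over about 10 mm in x, from 0.676 to 0.686 m; I used 0.6825. The spread was about 3 mm sideways, and the camera's heading came out between 5.7° and 6.9°.
- **Plate width:** in the wrist view the camera stand's plate measured 125.5 mm, not the 130 mm given; I did not find out why.
- **Gap to the lens:** the last top picture showed the tip 1–3 mm too close, so I backed off 2 mm. I expect the gap to be right to about 5 mm.

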